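Take the wall clock off its stud

TASK

The clock (the taller and wider of the two dials hanging on the low notice board) needs a new battery. Slide it straight up along its keyhole until the stud head is at the wide end, draw it off the board, and stand it upright on the black rubber mat without dropping it. Leave the thermometer hanging where it is.

Things in the scene. Friction and masses are not known exactly. Their poses are not given: they have to be found in the camera images.
- clock: White clock, round dial with 2 hands, box 44 (x) x 140 (y) x 165 mm (z), 0.3-0.6 kg. Origin: centre of flat underside; x out of dial, away from board; z up. Hangs, leaning out up to 3 degrees, by a keyhole in its back on its y = 0 line: slot 12 mm wide, closed top at z = 100 mm, from z = 74 down to 30 a hole 40 mm wide. Raise it 31 to 52 mm (best 41) to bring the hole over the stud's head.
- thermometer: Bystander: white dial thermometer, smaller: 32 mm deep, 100 mm wide, 125 mm tall, one needle, hung by the same kind of keyhole on the other stud (clock and thermometer may be either way round). Origin: on the underside's centre line, 22 mm in front of its back; x out of the dial, z up.
- board: Fixed pale wood board, 420 mm wide (y), 140 mm tall, 15 mm thick, on low feet. Origin: on the table below the middle of the face the dials hang on; x out of that face, away from the robot; z up. Studs at y = -105 and 105 mm, z = 130 mm: shank 7 mm, head 22 mm wide, reaching 11.5 mm out of the face. The hung clock's top 58 mm stand above the board and can be pinched front to back from above.
- mat: Fixed black rubber mat lying on the table on the far side of the board, 140 mm (its x) by 180 mm (its y), 3 mm thick. Origin: centre of its underside, on the table.
Mind the look-alikes: they are no part of the job. Leave any pink look-alike of the clock alone. Of the things that look like the mat, the smaller one is meant.

How it is judged:
By the outcome, as a careful person would: the job done as asked, in the order asked, and still so for the second after the job is handed in, with the robot touching nothing.
It also fails if it takes over 38 s, if anything falls off the work surface, if the arm or the gripper's body presses on something with over 40 N, if the wrist force passes 120 N, or if a joint passes its speed limit or range.

ROBOT

A 6-joint arm with a two-finger parallel gripper is mounted at the origin on the work surface. World frame = base frame: x ahead of the robot, y to its left, z up, the work surface at z = 0. Lengths are in m, angles in rad, forces in N, time in s.
With the tool pointing down it reaches from about 0.4 to 0.825 m from the base axis. Payload 7 kg.
Tool frame: the origin (TCP) lies at the very end of the fingers, on their centre line; the grasp point (between the pads) lies 19 mm behind it; z points along the fingers, x is the direction in which the jaws open and shut, and the axes are right-handed (so a half turn about z gives the same grasp; the last joint's range is limited). The gripper opens to 88 mm and grips with 3 to 60 N. Pads are 19 mm wide; open, the fingers measure 130 mm over their backs; the gripper's body (78 mm by 193 mm) begins 47 mm behind the grasp point.
Start: joints at [-0.945, 0.359, 0.012, 0, -1.224, -0.288], TCP at [0.224, -0.637, 0.227] pointing down, gripper open.
Joint ranges: [-3.07, 3.07], [-1.43, 2.12], [-1.02, 1.25], [-3.03, 1.67], [-3.05, -0], [-3.03, 3.03]. Speed limits (rad/s): [2.39, 2.39, 3.01, 3.14, 3.14, 3.14].

INTERFACE

Orientations are given as [roll, pitch, yaw] about the fixed x, y, z axes, in that order (R = Rz(yaw) Ry(pitch) Rx(roll)).
In Python, from station import telemetry, grab_frame, arm, regions_of, pinpoint gives the robot as it stands. The module is installed in compiled form; this text tells all that it offers.
- The arm moves only by the shell command python3 -m inch 'ROWS' [FORCE]. ROWS is text: rows parted by semicolons, each of 7 numbers parted by spaces: the opening, from 0 (shut) to 1 (fully open), then the shift along the world's x, y, z in cm, then the turn, a rotation vector about the world's x, y, z in degrees. A call has 1 to 12 rows; each row is the pose to reach, as a shift and turn from the pose measured when the call began; what a row does not reach only later rows make up. A row lasts 1/8 s, in which the tool goes at most 62.5 mm and 10.7 degrees, less where a joint would pass 70% of its speed; a pose out of reach is approached as far as the arm can. A call with a gripper value outside its range is refused whole. The fingers move at their own pace and stop on an object; FORCE is the grip in N (left out, the last holds). Time passes only in rows, so rows that repeat a pose let the fingers close. It gives the time, the measured TCP pose, the force and the opening at its end, in the units of the state.
- telemetry.get_state(): the state, without advancing time (a new reading comes with each control period).
- grab_frame(name): name is "side" or "top" or "wrist"; returns a dict with "pixels" (384x512x3 uint8, red, green, blue), "fx", "fy", "cx", "cy" (pixels), "R" (3x3) and "t" (3): a world point X has camera coordinates R X + t. Camera axes: x right, y down, z forward; pixel columns grow to the right and rows downward; lengths in m; the calibration is good to about 2 mm. A picture is of the moment at which its call begins. There is no depth.
- arm.job_done(): hands the job in, once; it reports no verdict.
Trained networks look in the newest picture that a camera, given by its name, has taken for a name from the list of things; names that differ only in an ending like _2 or _b are one class to them, and where a whole thing is asked for, a point or a joint stands for the part that bears it (a point fixed in the world has none). Each returns a list of dicts, best first, with "p" (0 to 1); they miss things now and then, are a little off and sometimes report something else, mostly with a low value. They report only what shows in the picture. A call takes as long as a camera call. They do not tell look-alikes from the thing itself.
- regions_of(camera, name): "pixels" (384x512 bool, what is visible of it) and "bbox" ([left, top, right, bottom] in pixels, round what is visible of it).
- pinpoint(camera, name): "location" ([column, row] in pixels: a listed point, or the origin of a listed thing).
The state is a dict: "t": time; "q": joint angles; "qd": joint speeds; "joint_efforts": joint torques, N m; "eef_pos": TCP position; "ee_rot": TCP orientation; "force": force on the tool from outside, world axes, zero at the start; "moment": the same for the moment, N m; "width": finger opening in m.
Only numpy, scipy, OpenCV 4.12 (cv2) and the standard library are available. Lean on these libraries where they do the work, as an engineer would, in place of code of your own. Each camera call takes 0.05 s, during which the arm holds its last target. There are 200 camera calls.

## Working session

There is one attempt and no reset: what is moved stays moved. The work goes in short steps, Python scripts to look and compute and a shell command to move; the robot and the scene stay as the last step left them, time stands still between calls to the robot, and variables do not carry over. Pictures are saved under pics/ and viewed, about 8 in all and at most 12, crops included, and the job is handed in when it is done.

```bash
mkdir -p pics; cat > h.py <<'E'
import numpy as np, cv2
from station import telemetry, grab_frame, arm, regions_of, pinpoint
def save(f,n): cv2.imwrite('pics/'+n+'.png', f['pixels'][:,:,::-1])
def ray(f,p):
    d=np.array([(p[0]-f['cx'])/f['fx'],(p[1]-f['cy'])/f['fy'],1.]); R=np.array(f['R']);t=np.array(f['t'])
    return -R.T@t, R.T@d
def onz(f,p,z):
    c,d=ray(f,p); return c+d*(z-c[2])/d[2]
def proj(f,X):
    c=np.array(f['R'])@X+np.array(f['t']); return [f['fx']*c[0]/c[2]+f['cx'],f['fy']*c[1]/c[2]+f['cy']]
def tri(f1,p1,f2,p2):
    c1,d1=ray(f1,p1);c2,d2=ray(f2,p2)
    s=np.linalg.lstsq(np.c_[d1,-d2],c2-c1,rcond=None)[0]
    a=c1+d1*s[0];b=c2+d2*s[1]; return (a+b)/2,np.linalg.norm(a-b)
E
python3 - <<'E'
from h import *
s=telemetry.get_state();print(s['t'],s['eef_pos'],s['ee_rot'],s['width'])
F={}
for c in('side','top'):
    f=grab_frame(c);F[c]=f;save(f,c+'0');print(c,'cam',-np.array(f['R']).T@f['t'])
    for n in('clock','thermometer','board','mat'):
        for r in pinpoint(c,n)[:3]: print(c,n,round(r['p'],2),np.round(r['location']),np.round(onz(f,r['location'],0),3))
        for r in regions_of(c,n)[:3]: print('  reg',round(r['p'],2),r['bbox'],r['pixels'].sum())
cv2.imwrite('pics/both0.png',np.hstack([cv2.resize(F[c]['pixels'][:,:,::-1],None,fx=.78,fy=.78) for c in F]))
E
```

```text
0.0 [ 0.22351227 -0.63640941  0.22562164] [-3.14145901e+00 -1.64680208e-03  1.90845288e+00] 0.0876494714798247
side cam [1.09640567 0.54237461 0.72677271]
side clock 0.98 [183. 155.] [ 0.481 -0.074  0.   ]
side clock 0.7 [231. 137.] [ 0.346 -0.01   0.   ]
  reg 0.96 [200.1, 77.6, 252.9, 147.3] 2807
  reg 0.94 [145.2, 90.8, 207.7, 172.4] 3546
side thermometer 0.67 [244. 194.] [0.513 0.146 0.   ]
  reg 0.97 [227.3, 142.0, 268.0, 203.1] 2104
side board 0.6 [218. 179.] [0.505 0.06  0.   ]
  reg 0.81 [149.3, 125.3, 297.3, 229.0] 2634
side mat 0.87 [401. 219.] [0.383 0.5   0.   ]
side mat 0.78 [150. 207.] [ 0.672 -0.019  0.   ]
  reg 0.82 [345.4, 187.4, 463.3, 259.9] 6526
  reg 0.64 [98.6, 178.7, 193.8, 237.2] 3295
top cam [0.43799872 0.19177656 1.17547462]
top clock 0.95 [326. 267.] [ 0.354 -0.017  0.   ]
top clock 0.93 [337. 200.] [ 0.514 -0.049  0.   ]
  reg 0.94 [296.2, 252.9, 375.7, 292.9] 2080
  reg 0.66 [307.7, 181.5, 390.7, 207.0] 1844
top thermometer 0.95 [247. 198.] [0.525 0.17  0.   ]
top thermometer 0.61 [335. 200.] [ 0.516 -0.044  0.   ]
  reg 0.95 [227.5, 186.7, 271.3, 198.9] 681
top board 0.86 [292. 205.] [0.506 0.06  0.   ]
  reg 0.84 [198.9, 184.0, 398.9, 240.0] 2485
  reg 0.31 [306.0, 180.4, 388.4, 205.5] 1834
top mat 0.68 [118. 261.] [0.382 0.482 0.   ]
top mat 0.55 [324. 140.] [ 0.665 -0.024  0.   ]
  reg 0.86 [53.4, 202.0, 178.5, 323.5] 8498
  reg 0.56 [282.7, 106.3, 368.1, 174.7] 4132
```

View pics/both0.png

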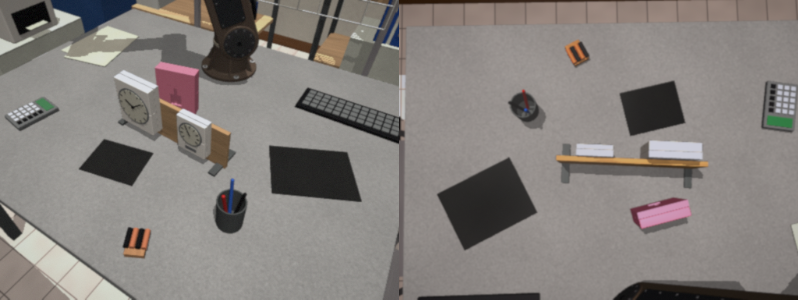

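```bash
python3 - <<'E'
from h import *
fs=grab_frame('side');ft=grab_frame('top')
ms=regions_of('side','mat');mt=regions_of('top','mat')
def rect(f,r,z):
    c,_=cv2.findContours(r['pixels'].astype(np.uint8),cv2.RETR_EXTERNAL,2); c=max(c,key=cv2.contourArea)[:,0]
    P=np.array([onz(f,p,z)[:2] for p in c]).astype(np.float32); return cv2.minAreaRect(P)
for r in ms: print('side mat',rect(fs,r,.003))
for r in mt: print('top mat',rect(ft,r,.003))
rs=regions_of('side','clock');rt=regions_of('top','clock')
for r in rt: print('top clock top z.19',rect(ft,r,.19), r['bbox'])
for r in regions_of('top','thermometer'): print('therm',rect(ft,r,.155))
for r in regions_of('top','board'): print('board z.14',rect(ft,r,.14),r['bbox'])
a=[fs['pixels'][70:250,80:300],ft['pixels'][95:305,180:410]]
cv2.imwrite('pics/z0.png',np.hstack([cv2.resize(x[:,:,::-1],(400,int(400*x.shape[0]/x.shape[1])))[:320] for x in a]))
E
```

```text
side mat ((0.6718689203262329, -0.020115956664085388), (0.14132808148860931, 0.17987313866615295), 12.013786315917969)
side mat ((0.38748908042907715, 0.49686330556869507), (0.19319717586040497, 0.24660806357860565), 25.844701766967773)
top mat ((0.3856506049633026, 0.49322986602783203), (0.1957067847251892, 0.25023406744003296), 26.122676849365234)
top mat ((0.6686692237854004, -0.02498692274093628), (0.14129789173603058, 0.18196631968021393), 11.869589805603027)
top clock top z.19 ((0.517810046672821, -0.03565918654203415), (0.16405604779720306, 0.04928623139858246), 86.09318542480469) [306.8, 180.6, 391.2, 205.3]
top clock top z.19 ((0.35784241557121277, -0.0007241740822792053), (0.06010904908180237, 0.15464948117733002), 12.81232738494873) [295.2, 252.9, 374.0, 293.5]
therm ((0.5274665355682373, 0.16499848663806915), (0.0993080884218216, 0.03748176619410515), 87.02381134033203)
board z.14 ((0.46688786149024963, 0.06679169833660126), (0.4135358929634094, 0.10490923374891281), 81.1179428100586) [202.4, 182.8, 397.8, 243.5]
```

View pics/z0.png

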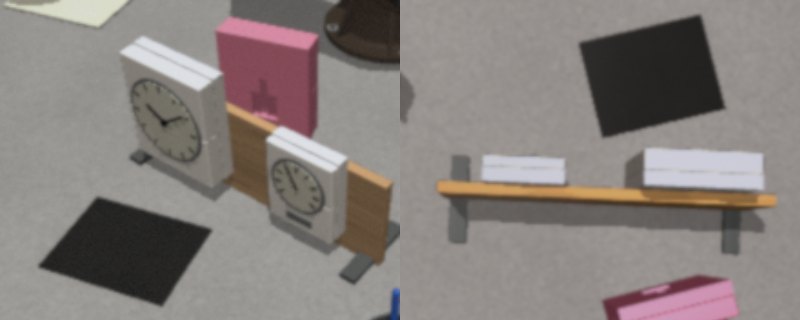

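```bash
python3 - <<'E'
from h import *
ft=grab_frame('top');fs=grab_frame('side')
hsv=cv2.cvtColor(ft['pixels'],cv2.COLOR_RGB2HSV)
m=((hsv[:,:,0]>8)&(hsv[:,:,0]<25)&(hsv[:,:,1]>110)).astype(np.uint8);m[:180]=0;m[225:]=0;m[:,:190]=0;m[:,410:]=0
m=cv2.morphologyEx(m,cv2.MORPH_OPEN,np.ones((2,2)))
cols=[c for c in np.where(m.any(0))[0]]; print(cols[0],cols[-1])
# front edge (upper) where not hidden by dials
P=[];B=[]
for c in cols[3:-3]:
    r=np.where(m[:,c])[0]; 
    B.append(onz(ft,[c,r.max()+.5],.14)[:2])
    if c<226 or 275<c<303 : P.append(onz(ft,[c,r.min()-.5],.14)[:2])
P=np.array(P);B=np.array(B)
for n,Q in(('front',P),('back',B)):
    k=np.polyfit(Q[:,1],Q[:,0],1);print(n,k,'yaw',-np.degrees(np.arctan(k[0])),np.std(Q[:,0]-np.polyval(k,Q[:,1])))
print('ends',onz(ft,[cols[0]-.5,190],.14),onz(ft,[cols[-1]+.5,200],.14))
# clock top face
g=ft['pixels'].astype(int); w=((g.min(2)>150)&(hsv[:,:,1]<40)).astype(np.uint8); w[:,:300]=0;w[:170]=0;w[212:]=0
c,_=cv2.findContours(w,0,2);c=max(c,key=cv2.contourArea)
print('clock white',cv2.boundingRect(c),cv2.minAreaRect(np.array([onz(ft,p,.1985)[:2] for p in c[:,0]],np.float32)))
a=g[170:215,340].tolist(); print([ (170+i,x) for i,x in enumerate(a) if i>8 and i<42])
# side view of top-face corners: print hull
r=regions_of('side','clock')
for q in r: 
    cc=cv2.findContours(q['pixels'].astype(np.uint8),0,2)[0];cc=max(cc,key=cv2.contourArea);print(cv2.approxPolyDP(cv2.convexHull(cc),2,True)[:,0].tolist())
E
```

```text
203 396
front [0.06474128 0.49600894] yaw -3.7042323324491235 0.0006046049176063837
back [0.07447128 0.47794396] yaw -4.259028312696404 0.001233065621552342
ends [0.53489561 0.26729872 0.14      ] [ 0.50285473 -0.14863869  0.14      ]
clock white (320, 179, 70, 26) ((0.519348680973053, -0.04484982788562775), (0.14137785136699677, 0.04584240913391113), 85.67311096191406)
[(179, [150, 145, 142]), (180, [155, 151, 151]), (181, [184, 183, 191]), (182, [201, 202, 213]), (183, [205, 205, 217]), (184, [204, 205, 217]), (185, [204, 205, 216]), (186, [204, 205, 217]), (187, [204, 205, 217]), (188, [205, 206, 217]), (189, [204, 205, 217]), (190, [205, 205, 217]), (191, [205, 204, 213]), (192, [203, 200, 203]), (193, [198, 196, 202]), (194, [200, 200, 211]), (195, [204, 204, 216]), (196, [205, 205, 217]), (197, [204, 205, 217]), (198, [205, 206, 217]), (199, [204, 205, 217]), (200, [203, 204, 216]), (201, [190, 191, 201]), (202, [140, 139, 145]), (203, [94, 88, 87]), (204, [90, 75, 61]), (205, [118, 89, 57]), (206, [133, 98, 59]), (207, [136, 100, 59]), (208, [134, 99, 58]), (209, [147, 108, 63]), (210, [169, 123, 73]), (211, [134, 98, 57])]
[[156, 90], [203, 111], [207, 165], [199, 171], [194, 172], [158, 152], [146, 98]]
[[205, 80], [220, 81], [254, 90], [254, 138], [250, 144], [232, 139], [204, 124], [199, 86]]
```

```bash
python3 -m inch '1 1.5 3 5 0 0 6; 1 4 8 9 0 0 14; 1 6.5 13 9 0 0 22; 1 9 18.5 9 0 0 30; 1 11.5 24 9 0 0 38; 1 14.5 29 9 0 0 46; 1 17 34 9 0 0 54; 1 19.5 39.5 9 0 0 62; 1 22.5 45 9 0 0 66.5; 1 25 50.5 9 0 0 66.5; 1 27.5 55.5 9 0 0 66.5; 1 29.5 59.1 9 0 0 66.5'
python3 - <<'E'
from h import *
s=telemetry.get_state();print(s['t'],s['eef_pos'],s['ee_rot'],s['force'])
fw=grab_frame('wrist');save(fw,'w1');ft=grab_frame('side');save(ft,'s1')
cv2.imwrite('pics/v1.png',np.hstack([fw['pixels'][:,:,::-1],cv2.resize(ft['pixels'][40:240,50:300][:,:,::-1],(288,230)).repeat(1,0) if 0 else cv2.copyMakeBorder(cv2.resize(ft['pixels'][40:240,50:300][:,:,::-1],(288,230)),0,154,0,0,0)]))
print(-np.array(fw['R']).T@fw['t'])
E
```

```text
t: 2.95
eef_pos: [0.5193, -0.0436, 0.3168]
ee_rot: [3.141, 0.001, 3.071]
force: [1.5, -0.1, 1.1]
width: 0.0874
2.95 [ 0.51931431 -0.04357882  0.31683942] [3.14132039e+00 6.64348743e-04 3.07075202e+00] [ 1.47490901 -0.1455377   1.09479637]
[ 0.51495316 -0.11109841  0.47519367]
```

View pics/v1.png

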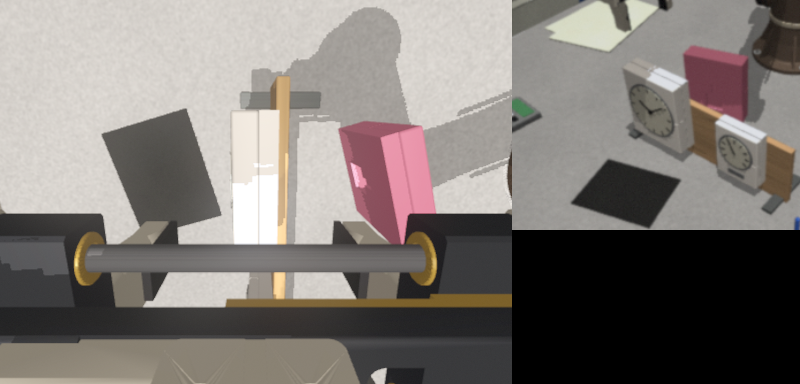

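The wrist picture shows the clock's top (columns 231–279, rows 110–245) between the two fingers, with the board at columns 278–290, the mat on the left and the pink look-alike on the right.

```bash
python3 - <<'E'
from h import *
f=grab_frame('wrist')
for p in([231,112],[279,112],[231.5,200],[280,200],[259,200]): print(p,np.round(onz(f,p,.1985),4))
for p in([278,78],[290,78],):print('board',np.round(onz(f,p,.14),4))
for z in(.19,.205):print(z,onz(f,[231,112],z)-onz(f,[279,112],z))
w=f['pixels'].astype(int)
for r in(125,150,200): print(w[r,222:295].sum(1).tolist())
E
```

```text
[231, 112] [ 0.5372 -0.1114  0.1985]
[279, 112] [ 0.4945 -0.1085  0.1985]
[231.5, 200] [ 0.5439 -0.0299  0.1985]
[280, 200] [ 0.4974 -0.0267  0.1985]
[259, 200] [ 0.5176 -0.028   0.1985]
board [ 0.4893 -0.1427  0.14  ]
board [ 0.4767 -0.1418  0.14  ]
0.19 [ 0.04400602 -0.00301118  0.        ]
0.205 [ 0.04168532 -0.00285238  0.        ]
[634, 632, 631, 629, 632, 634, 628, 623, 625, 584, 604, 658, 685, 694, 696, 696, 694, 697, 697, 697, 697, 699, 699, 700, 700, 700, 700, 700, 700, 703, 703, 703, 703, 703, 700, 673, 629, 596, 667, 706, 705, 705, 704, 705, 706, 703, 704, 703, 703, 703, 703, 703, 703, 703, 703, 703, 703, 661, 571, 518, 514, 506, 502, 496, 496, 504, 494, 447, 461, 483, 479, 478, 477]
[636, 633, 635, 634, 634, 635, 637, 636, 631, 568, 581, 640, 677, 691, 691, 693, 693, 692, 694, 695, 695, 697, 697, 697, 697, 697, 698, 700, 700, 700, 700, 700, 700, 700, 699, 673, 631, 597, 664, 703, 701, 702, 701, 700, 702, 700, 701, 703, 702, 700, 700, 700, 700, 700, 700, 700, 700, 623, 532, 527, 521, 517, 510, 508, 512, 515, 491, 488, 492, 492, 490, 494, 494]
[632, 633, 632, 636, 641, 646, 646, 639, 634, 569, 554, 708, 765, 765, 765, 765, 765, 765, 765, 765, 765, 765, 765, 765, 765, 765, 765, 765, 765, 765, 765, 765, 765, 765, 765, 765, 737, 667, 729, 765, 765, 765, 765, 765, 765, 765, 765, 765, 765, 765, 765, 765, 765, 765, 765, 765, 690, 561, 526, 523, 518, 513, 513, 600, 623, 548, 502, 509, 508, 512, 513, 505, 499]
```

```bash
python3 -m inch '1 0 -0.1 -5 0 0 0; 1 0 -0.1 -10 0 0 0; 1 0 -0.1 -14 0 0 0; 1 0 -0.1 -16.7 0 0 0; 1 0 -0.1 -16.7 0 0 0;  1 0 -0.1 -16.7 0 0 0' 35
python3 -m inch '0.4 0 0 0 0 0 0; 0 0 0 0 0 0 0;0 0 0 0 0 0 0;0 0 0 0 0 0 0;0 0 0 0 0 0 0;0 0 0 0 0 0 0' 35
```

```text
t: 3.85
eef_pos: [0.5199, -0.0455, 0.1506]
ee_rot: [-3.142, 0.001, 3.072]
force: [0.7, 0.2, 1.4]
width: 0.0873
t: 4.6
eef_pos: [0.52, -0.0455, 0.1506]
ee_rot: [-3.141, 0.001, 3.072]
force: [0.3, 0.3, -0.3]
width: 0.0439
```

```bash
python3 -m inch '0 0 0 0.7 0 0 0; 0 0 0 1.4 0 0 0; 0 0 0 2.1 0 0 0; 0 0 0 2.8 0 0 0; 0 0 0 3.5 0 0 0; 0 0 0 4.1 0 0 0; 0 0 0 4.1 0 0 0; 0 0 0 4.1 0 0 0'
python3 - <<'E'
from h import *
fs=grab_frame('side');fw=grab_frame('wrist')
cv2.imwrite('pics/v2.png',np.hstack([fw['pixels'][:,:,::-1][:300,60:460],cv2.resize(fs['pixels'][40:220,80:320][:,:,::-1],(400,300))]))
E
```

```text
t: 5.6
eef_pos: [0.5198, -0.0455, 0.1914]
ee_rot: [-3.141, 0.001, 3.072]
force: [0.5, -0.2, -2.3]
width: 0.0436
```

View pics/v2.png

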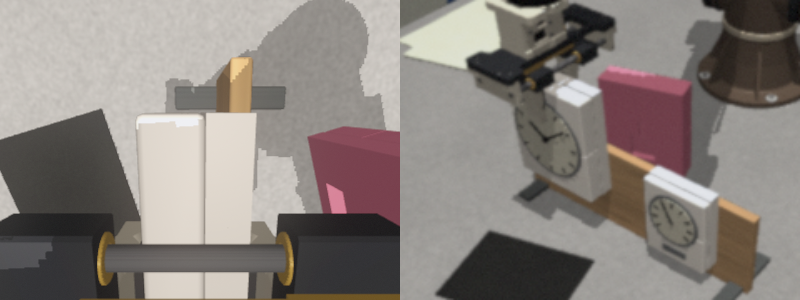

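The clock has risen with the gripper: in the side view its underside is clear above the thermometer's line, and the thermometer hasn't moved. Next I draw it off slowly.

```bash
python3 -m inch '0 0.5 -0.03 0 0 0 0; 0 1 -0.07 0 0 0 0; 0 1.5 -0.1 0 0 0 0; 0 2 -0.14 0 0 0 0; 0 2.5 -0.17 0 0 0 0; 0 3.5 -0.24 0 0 0 0; 0 4.5 -0.31 0 0 0 0; 0 4.5 -0.31 0 0 0 0'
```

```text
t: 6.7
eef_pos: [0.5656, -0.0487, 0.1909]
ee_rot: [-3.141, 0.0, 3.072]
force: [-0.4, -0.4, -2.8]
width: 0.0437
```

```bash
python3 -m inch '0 2.5 0.5 0 0 0 2; 0 5 1.2 0 0 0 6; 0 7.5 1.9 0 0 0 10; 0 9.5 2.4 0 0 0 14; 0 10.4 2.6 -1 0 0 16; 0 10.4 2.6 -3 0 0 16; 0 10.4 2.6 -4.5 0 0 16; 0 10.4 2.6 -5.5 0 0 16; 0 10.4 2.6 -5.5 0 0 16; 0 10.4 2.6 -5.5 0 0 16'
python3 - <<'E'
from h import *
fs=grab_frame('side');ft=grab_frame('top')
cv2.imwrite('pics/v3.png',np.hstack([cv2.resize(fs['pixels'][60:240,60:300][:,:,::-1],(400,300)),cv2.resize(ft['pixels'][70:235,240:460][:,:,::-1],(400,300))]))
E
```

```text
t: 7.95
eef_pos: [0.67, -0.0228, 0.1367]
ee_rot: [-3.141, 0.001, -2.932]
force: [0.4, 0.1, -3.2]
width: 0.0439
```

View pics/v3.png

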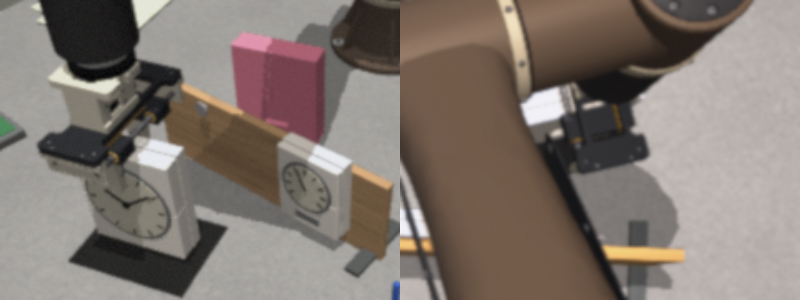

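The clock hangs upright over the mat with the mat showing all round. The stud is bare and the thermometer still hangs. Before lowering, I check the clock's tilt against projected corners.

```bash
python3 - <<'E'
from h import *
f=grab_frame('side');s=telemetry.get_state();p=s['eef_pos'];a=np.radians(12)
R=np.array([[np.cos(a),-np.sin(a),0],[np.sin(a),np.cos(a),0],[0,0,1]])
im=cv2.resize(f['pixels'][:,:,::-1],None,fx=4,fy=4,interpolation=cv2.INTER_CUBIC).copy()
b=np.array([p[0],p[1],p[2]-.117])
q=lambda *v:tuple(int(4*k+2) for k in proj(f,b+R@np.array(v)))
for l in([(.022,-.07,0),(.022,.07,0),(.022,.07,.165),(.022,-.07,.165)],[(.022,.07,0),(-.022,.07,0),(-.022,.07,.165),(.022,.07,.165)]):
    cv2.polylines(im,[np.array([q(*v) for v in l])],True,(0,0,255),1)
cv2.imwrite('pics/v4.png',im[480:960,360:860])
E
```

```text
(no output)
```

View pics/v4.png

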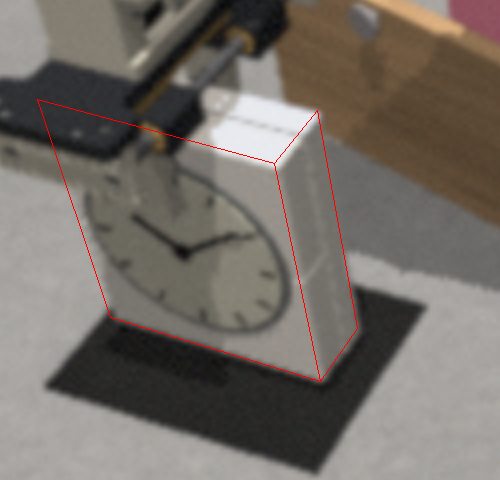

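The outline fits the clock to about a pixel, so it isn't tilted and its underside is at z ≈ 20 mm. I lower it gently.

```bash
python3 -m inch '0 0 0 -0.5 0 0 0; 0 0 0 -1 0 0 0; 0 0 0 -1.3 0 0 0; 0 0 0 -1.5 0 0 0; 0 0 0 -1.5 0 0 0; 0 0 0 -1.5 0 0 0'; python3 -m inch '0 0 0 -0.1 0 0 0; 0 0 0 -0.1 0 0 0;0 0 0 -0.15 0 0 0; 0 0 0 -0.15 0 0 0'
```

```text
t: 8.85
eef_pos: [0.6701, -0.0227, 0.1219]
ee_rot: [-3.141, 0.002, -2.932]
force: [0.0, -0.1, -2.8]
width: 0.0438
t: 9.35
eef_pos: [0.6702, -0.0227, 0.1206]
ee_rot: [-3.141, 0.002, -2.932]
force: [-1.2, -0.7, -2.0]
width: 0.044
```

```bash
python3 -m inch '0 0 0 -0.06 0 0 0; 0 0 0 -0.06 0 0 0;0 0 0 -0.12 0 0 0; 0 0 0 -0.12 0 0 0'
```

```text
t: 9.85
eef_pos: [0.6702, -0.0228, 0.1205]
ee_rot: [-3.141, 0.002, -2.932]
force: [-3.8, 0.8, 7.9]
width: 0.0442
```

The clock is on the mat: the force rose to +8 N and the descent stopped. I open slowly and retreat straight up.

```bash
python3 -m inch '0.52 0 0 0.05 0 0 0; 0.56 0 0 0.05 0 0 0; 0.65 0 0 0.05 0 0 0; 0.8 0 0 0.05 0 0 0; 1 0 0 0.05 0 0 0; 1 0 0 0.05 0 0 0; 1 0 0 0.05 0 0 0; 1 0 0 0.05 0 0 0' 5; python3 -m inch '1 0 0 1 0 0 0; 1 0 0 3 0 0 0; 1 0 0 6 0 0 0; 1 0 0 9 0 0 0; 1 0 0 14 0 0 0; 1 0 0 14 0 0 0; 1 0 0 14 0 0 0'
python3 - <<'E'
from h import *
fs=grab_frame('side');ft=grab_frame('top')
for c in('clock','thermometer'):
    print(c,[(round(r['p'],2),r['bbox']) for r in regions_of('side',c)])
f=fs
b=np.array([.6702,-.0227,.003]);a=np.radians(12);R=np.array([[np.cos(a),-np.sin(a),0],[np.sin(a),np.cos(a),0],[0,0,1]])
im=cv2.resize(f['pixels'][:,:,::-1],None,fx=3,fy=3,interpolation=cv2.INTER_CUBIC).copy()
q=lambda *v:tuple(int(3*k+1) for k in proj(f,b+R@np.array(v)))
for l in([(.022,-.07,0),(.022,.07,0),(.022,.07,.165),(.022,-.07,.165)],[(.022,.07,0),(-.022,.07,0),(-.022,.07,.165),(.022,.07,.165)]):
    cv2.polylines(im,[np.array([q(*v) for v in l])],True,(0,0,255),1)
cv2.imwrite('pics/v5.png',im[200:740,180:900])
E
```

```text
t: 10.85
eef_pos: [0.6702, -0.0227, 0.121]
ee_rot: [-3.141, 0.003, -2.932]
force: [-1.2, 0.3, 0.3]
width: 0.0873
t: 11.72
eef_pos: [0.67, -0.0227, 0.2616]
ee_rot: [-3.141, 0.003, -2.932]
force: [-0.9, -0.1, -0.7]
width: 0.0873
clock [(0.76, [103.8, 142.2, 178.2, 219.5]), (0.57, [199.4, 81.5, 254.0, 147.7])]
thermometer [(0.93, [225.6, 139.2, 271.6, 203.6])]
```

View pics/v5.png

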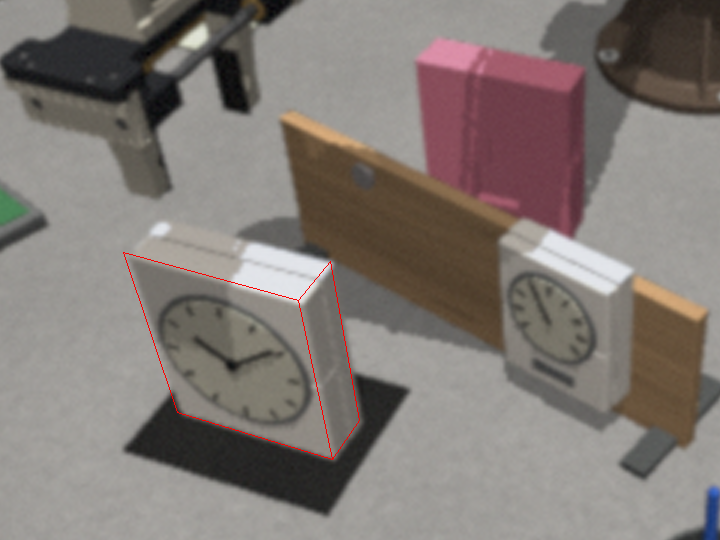

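The clock stands upright on the mat exactly where predicted. The stud is bare, the thermometer is still hanging, and the gripper is clear.

```bash
python3 -c "
from station import arm;arm.job_done()"
```

```text
the job is handed in; nothing more can be done
```

The clock is off the board and standing upright on the smaller black mat, and I handed the job in about 12 s into the 38 s limit. I pinched it front to back, slid it up 41 mm and drew it 45 mm straight off the stud. I then turned it 16° to line up with the mat, lowered it until it touched and released it.

- **Forces:** The readings at the end of each move were at most about 9 N, when the clock touched down. Drawing it off the stud showed no noticeable resistance.
- **Final check:** In the last side picture the clock matched its predicted upright outline, well inside the mat. The thermometer was still hanging in place, the pink look-alike was undisturbed and the gripper was clear, with its tips about 9 cm above the clock.
- **Failures:** No check failed or disagreed. The top camera's view of the mat was mostly blocked by the arm, so the final placing was checked from the side camera only.

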